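# Release and unlatch the pop-out T-handle of the fastener chest

### The arm

A 6-joint arm with a two-finger parallel gripper is mounted at the origin on a cart in front of the work surface, level with it; the furniture and walls round the work are solid. World frame = base frame: x ahead of the robot, y to its left, z up, the work surface at z = 0. Lengths are in mm, angles in rad, forces in N, time in s.
With the tool pointing down it reaches from about 325 to 750 mm from the base axis. Payload 7.6 kg.
Tool frame: the origin (TCP) lies between the finger pads; the fingertips stand tip_reach ahead of it and the grasp point (between the pads) lies 5 mm behind it (tip_reach is the distance from the TCP to the fingertips, in mm); z points along the fingers, y is the line along which they close (so a half turn about z gives the same grasp; the last joint's range is limited). The gripper opens to 85 mm and grips with 20 to 120 N. Pads are 22 mm wide; open, the fingers measure 114 mm over their backs; the gripper's body (76 mm by 85 mm) begins 54 mm behind the grasp point. The pads swing forward as they close: fully open they stand 13 mm farther back than shut.
Start: joints at [-1.245, 0.052, 1.401, -0, 1.689, -0.07], TCP at [202.438, -484.423, 220.123] pointing down, gripper open.
Joint ranges: [-2.9, 2.9], [-0.91, 2.17], [0.12, 2.37], [-1.06, 4.2], [0.26, 2.73], [-2.93, 2.93]. Speed limits (rad/s): [2.57, 2.57, 3.01, 3.14, 3.14, 3.14].

### API

Orientations are given as a unit quaternion [w, x, y, z].
In Python, from bench import movep, servo_line, goto_joints, let_go, gripper_close, wait, inverse_kinematics, get_state, snapshot, camera_params, PlanningError, hand_in, tip_reach gives the robot as it stands. The module is installed in compiled form; this text tells all that it offers. Calls block until the motion is done:
- movep(position, orientation): joint-space move of the TCP to a pose.
- servo_line(position, vel=150, rotation=None, stop_force=None): straight line of the TCP; rotation=None keeps the orientation; vel is the mean speed in mm/s. With stop_force (N) it stops when the force on the tool has changed by that much, and returns True; else False.
- goto_joints(angles): joint-space move.
- let_go() and gripper_close(): open the fingers fully, or close them until they stop; the grip force is fixed at half the most.
- wait(seconds).
- inverse_kinematics(position, orientation): joint angles nearest the present ones, or None.
- get_state(): the state.
- snapshot(name): name is "side" or "top"; returns the picture (420x560x3 uint8, blue, green, red); there is no depth.
- camera_params(name): a dict with "fx", "fy", "cx", "cy" (pixels), "rvec" (rotation vector, rad) and "tvec" (3), from world to camera coordinates, as OpenCV has them. Camera axes: x right, y down, z forward; pixel columns grow to the right and rows downward; lengths in mm; the calibration is good to about 2 mm. A picture is of the moment at which its call begins. camera_params takes no time and is no camera call.
A pose or a line that the arm cannot do raises PlanningError and nothing moves.
- hand_in(): hands the job in; it is judged then, once.
The state is a dict: "time_s": time; "q": joint angles; "joint_velocities": joint speeds; "joint_torque": joint torques, N m; "eef_pos": TCP position; "eef_rot": TCP orientation; "contact_force": force on the tool from outside, world axes, zero at the start; "wrist_torque": the same for the moment, N m; "finger_gap": finger opening in mm; "finger_force": force on a finger pad.
Only numpy, scipy, OpenCV 4.12 (cv2) and the standard library are available. Lean on these libraries where they do the work, as an engineer would, in place of code of your own. Each camera call takes 0.05 s, during which the arm holds its last target. There are 200 camera calls.

### The job

Open the latch of the small grey steel chest on the bench: press the round release button so that the T-handle pops out, then grip the handle and turn it anticlockwise (seen from above) until you feel it come up against its stop, and let go so that the sprung lid stands ajar. The stop is not at the same angle on every chest, so feel for it: do not lean on the button, and do not wring the handle hard against the stop. Leave the other things on the bench where they are.

Things in the scene. Friction and masses are not known exactly. Their poses are not given: they have to be found in the camera images.
- chest: Grey painted steel chest, 120 mm deep (own x), 190 mm wide (own y), 85 mm high to the seam and 91 mm to the top of the closed lid; fixed to the bench. Origin: centre of its underside; x points to the hinges at its back, y to its left, z up. Its yaw is within 0.25 rad of facing the robot. In its frame the handle's axis is vertical at x = -12 mm, y = -25 mm, and the button at x = -12 mm, y = +53 mm. A steel face plate (50 by 150 mm) on the lid carries both.
- button_top (a point): Centre of the top face of the round release button (22 mm across, black, stands 9.5 mm above the face plate). It is pressed straight down. 78 mm from the handle's axis, 38 mm beyond the end of the T-bar.
- button (a joint): Travel of the button in m: 0 out, 0.008 at the bottom. It springs back (1.5 N to start, 1.5 N more for each mm); the handle is let go at about 4 mm and 7 to 8 N; the bottom is reached at 13.5 N and is hard. More than 25 N on it damages it.
- bar_center (a point): Centre of the T-bar, a steel bar 14 mm wide (own x), 80 mm long (own y) and 14 mm high on a round stem of 11 mm. At the start it lies sunk in a slot just as wide as the bar, its top 2 mm under the face plate, and cannot be gripped or turned. Popped out, it stands with its underside about 20 mm above the face plate and its centre 118 mm above the bench. Its x axis lies across the bar, along the chest's x at the start, and turns with the handle.
- handle (a joint): How far the T-handle has popped out along its stem, in m: 0 sunk and caught, 0.036 fully out. It is pushed out by a soft spring (about 5 N) and stays out.
- spindle (a joint): Turn of the T-handle in rad: 0 latched (bar along the chest's width), growing anticlockwise seen from above. Light friction of about 0.05 to 0.15 N m. It comes to its stop somewhere between 0.7 and 1.55 rad, differently each time and not visible from outside; the latch lets go only in roughly the last 0.07 rad (4 degrees) before the stop.
- cam (a joint): Wind-up of the springy spindle in rad, that is how far the handle has been turned ahead of the latch bar under the lid: near 0 while the bar is free, and growing by 0.1 rad for each 0.75 N m of torque against the stop. More than 0.1 rad damages it.
- lid (a joint): Opening of the lid in rad: 0 shut, 0.16 fully ajar. Hinged at the chest's back edge; a spring pushes it up (about 7 N at the handle), so it rises by itself, the handle with it by about 11 mm, once the latch is clear and the handle is let go.
- oil_spray: Spray can, 53 mm across, 182 mm high, stands well to the right of the chest; origin at the centre of its underside. To be left alone.
- axle_bolt: Hex bolt, 55 mm long, lies left of the chest. To be left alone.
- bearing: Ball bearing, 32 mm across, 10 mm high, lies right of the chest. To be left alone.
- parts_bin: Open yellow bin, 170 by 127 by 75 mm, well to the right of the chest. To be left alone.

How it is judged (in metres and radians):
On the way, in this order (a step that is already met when the one before it is completed fails the run):
1. the T-handle has popped out fully (value of joint handle above 0.032 m), for 0.2 s.
2. the popped-out handle has been turned well away from latched (value of joint spindle above 0.5 rad and value of joint handle above 0.025 m), for 0.1 s.
At the end, for the whole second after the job is handed in: The lid stands ajar at rest (more than 0.12 rad of 0.16), the T-handle is out (more than 30 mm) and still turned (more than 0.5 rad), and the button has sprung back (value of joint lid above 0.12 rad and velocity of joint lid below 0.02 rad/s and value of joint spindle above 0.5 rad and value of joint handle above 0.03 m and value of joint button below 0.002 m); the robot touches nothing.
It fails at once if the button was pressed with more than 25 N (contact force between button and anything else above 25 N).
It fails at once if the handle was wrung against its stop (spindle wound up by more than 0.1 rad) (value of joint cam above 0.1 rad).
It fails at once if a thing beside the chest was pushed away by more than 20 mm (distance of any of oil_spray, axle_bolt, bearing, parts_bin from where it was at the start of the episode above 0.02 m).
It also fails if it takes over 64 s, if anything falls off the work surface, if the arm or the gripper's body presses on something with over 40 N, if the wrist force passes 120 N, or if a joint passes its speed limit or range.

## Working session

There is one attempt and no reset: what is moved stays moved. The work goes in short steps, each a Python script; the robot and the scene stay as the last script left them, time stands still between calls to the robot, and variables do not carry over. Pictures are saved under pics/ and viewed, at most 12 in all, crops included, and the job is handed in when it is done.

```bash
mkdir -p pics
python3 - <<'E'
from bench import *
import cv2
for n in("top","side"):
    cv2.imwrite(f"pics/{n}0.png",snapshot(n)); print(camera_params(n))
print(get_state(), tip_reach)
E
```

```text
{'fx': 545.7164935279486, 'fy': 545.7164935279486, 'cx': 272.7547693070081, 'cy': 208.57635175195801, 'rvec': array([ 2.14370964, -2.12558939,  0.13424269]), 'tvec': array([ 152.61005354,  552.31580912, 1183.90757209])}
{'fx': 509.4363219616711, 'fy': 509.4363219616711, 'cx': 284.09982922984466, 'cy': 209.13492694802946, 'rvec': array([ 0.12845985, -2.83781688,  1.29756958]), 'tvec': array([ 515.84105519,   17.61125105, 1164.71589651])}
{'time_s': 0.1, 'q': array([-1.24527948e+00,  5.27932861e-02,  1.40162462e+00,  9.30989784e-07,
        1.68860700e+00, -7.03011972e-02]), 'joint_velocities': array([ 0.00101891, -0.00376233, -0.00278575, -0.00058941,  0.00035712,
       -0.00082757]), 'joint_torque': array([ 4.87160032e-04, -3.82584572e+01, -3.60984850e+01, -1.22699194e-04,
        4.80068178e-03, -1.18337741e-05]), 'eef_pos': array([ 202.34965627, -484.1270117 ,  219.34573117]), 'eef_rot': array([-7.10361904e-04,  9.80479586e-01,  1.96619604e-01, -9.06768955e-05]), 'contact_force': array([ 0.08891044,  0.15622771, -0.2925825 ]), 'wrist_torque': array([0.04461802, 0.0360168 , 0.00801694]), 'finger_force': 0.0, 'finger_gap': 85.4809411579457} 14.0
```

View pics/top0.png

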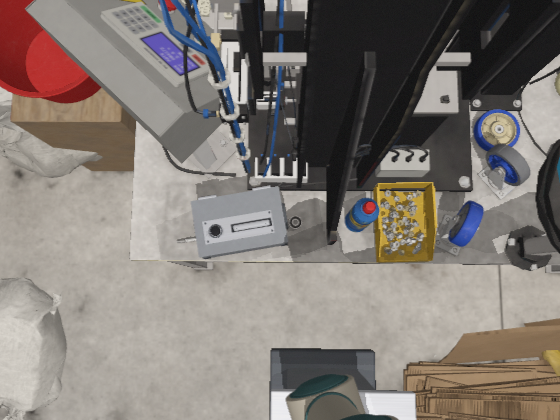

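View pics/side0.png

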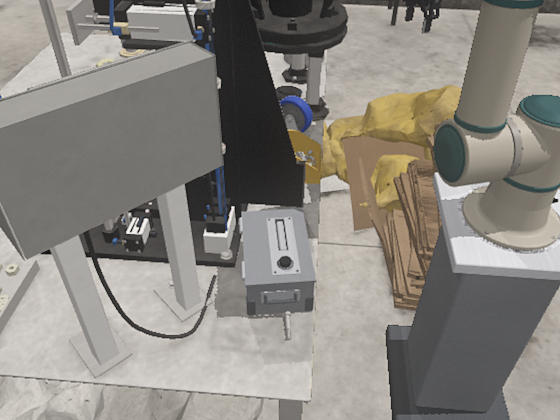

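The top view shows the button near (215,230) and the slot centre near (252,225). In the side view they are near (285,262) and (281,233). The tall dark panel stands behind and to the right of the chest. Next I measure these points and view enlarged crops.

```bash
cat > h.py <<'E'
import cv2, numpy as np
from bench import *
def cam(n):
    p=camera_params(n); K=np.array([[p['fx'],0,p['cx']],[0,p['fy'],p['cy']],[0,0,1]]); R=cv2.Rodrigues(p['rvec'])[0]
    return K,R,np.array(p['tvec'],float).ravel()
def ray(n,uv,z):
    K,R,t=cam(n); c=-R.T@t; d=R.T@np.linalg.solve(K,[uv[0],uv[1],1]); return c+d*(z-c[2])/d[2]
def tri(uva,uvb):
    P=[np.c_[K@R,K@t] for K,R,t in map(cam,("top","side"))]
    X=cv2.triangulatePoints(*P,np.float64(uva).reshape(2,1),np.float64(uvb).reshape(2,1)).ravel(); return X[:3]/X[3]
E
python3 - <<'E'
from h import *
t=cv2.imread("pics/top0.png"); s=cv2.imread("pics/side0.png")
for n,im,(x0,x1,y0,y1) in(("top",t,(195,285,190,255)),("side",s,(240,315,208,312))):
    g=cv2.cvtColor(im,cv2.COLOR_BGR2GRAY)[y0:y1,x0:x1]
    m=(g<70).astype(np.uint8)
    k,_,st,c=cv2.connectedComponentsWithStats(m)
    for i in range(1,k):
        if st[i,4]>8: 
            uv=c[i]+[x0,y0]; print(n,uv.round(1),st[i],ray(n,uv,100.5).round(1),ray(n,uv,90).round(1))
for n,p in(("top",(332,240)),("top",(340,60)),("top",(295,222)),("top",(365,210)),("top",(180,240)),("side",(300,205))): print(n,p,ray(n,p,0).round(),ray(n,p,400).round())
a=cv2.resize(t[180:265,170:300],None,fx=6,fy=6,interpolation=cv2.INTER_CUBIC); cv2.imwrite("pics/tc.png",a)
b=cv2.resize(s[200:320,235:325],None,fx=5,fy=5,interpolation=cv2.INTER_CUBIC); cv2.imwrite("pics/sc.png",b)
E
```

```text
top [214.8 230.3] [15 36 10 10 77] [494.6 279.  100.5] [495.8 280.4  90. ]
side [241.7 210.5] [ 0  0  7  9 19] [591.1 154.6 100.5] [593.3 142.8  90. ]
side [284.9 261.4] [39 49 12 10 96] [494.6 283.9 100.5] [495.2 274.   90. ]
top (332, 240) [485.  21.   0.] [449.  56. 400.]
top (340, 60) [922.  -1.   0.] [746.  41. 400.]
top (295, 222) [526. 106.   0.] [477. 114. 400.]
top (365, 210) [555. -56.   0.] [497.   4. 400.]
top (180, 240) [482. 372.   0.] [447. 295. 400.]
side (300, 205) [480.   8.   0.] [467. 478. 400.]
```

View pics/tc.png

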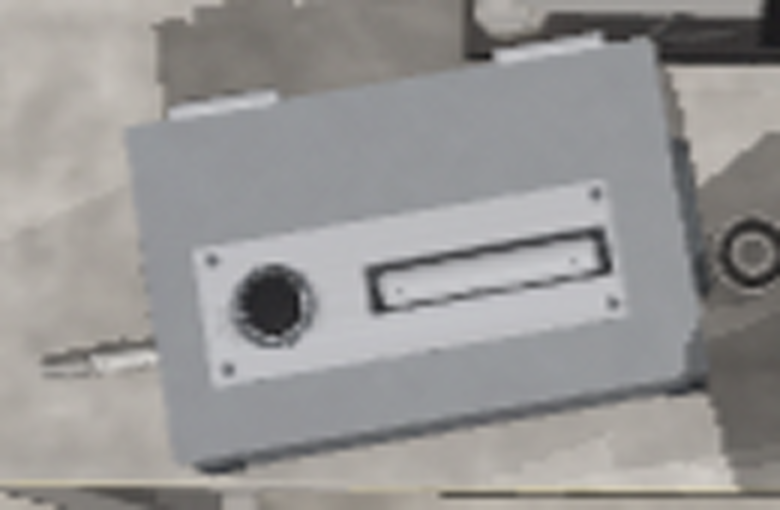

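View pics/sc.png

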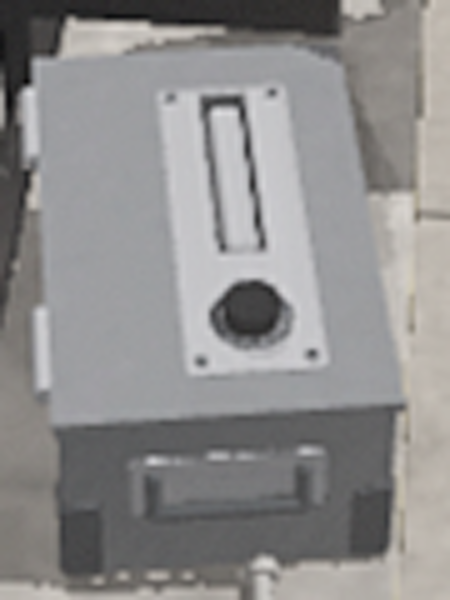

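The top crop shows the slot corners near (365,268), (605,228), (612,275) and (378,312), with four screws on the plate. The side crop shows the same features. I fit the chest pose to the four screws and check it against the button and slot.

Run:
```python
from h import *
T=lambda p:(np.array(p,float)+.5)/6-.5+[170,180]
S=lambda p:(np.array(p,float)+.5)/5-.5+[235,200]
ts=[(211,260),(596,194),(614,302),(228,370)]   # BL(back,left),BR,FR,FL
ss=[(201,360),(170,97),(272,92),(312,353)]
ss=[ss[0],ss[1],ss[2],ss[3]]
P=[];
for n,f,c in(("top",T,ts),("side",S,ss)):
    X=np.array([ray(n,f(p),91) for p in c]); 
    d=(X[0]+X[3]-X[1]-X[2])/2; print(n,X[:,:2].round(1).tolist(),"c",X.mean(0).round(1),"yaw",np.arctan2(-d[0],d[1]).round(4),"len",np.linalg.norm(d).round(1))
X=np.array([tri(T(a),S(b)) for a,b in zip(ts,ss)]);print(X.round(1).tolist(),X.mean(0))
sl=[tri(T(a),S(b)) for a,b in zip([(365,268),(605,228),(612,275),(378,312)],[(222,250),(200,97),(245,97),(268,250)])]
print("slot",np.round(sl,1).tolist(),np.mean(sl,0).round(1))
print("slot top/side @90",ray("top",T((490,271)),90),ray("side",S((234,173)),90))
print("button",tri(T((268,302)),S((252,305))),tri((214.8,230.3),(284.9,261.4)))
```

```text
top [[511.5, 302.4], [536.5, 164.4], [497.5, 157.5], [472.0, 295.2]] c [504.4 229.9  91. ] yaw 0.1808 len 140.1
side [[510.9, 301.3], [536.5, 163.8], [496.5, 156.7], [471.9, 294.1]] c [504. 229.  91.] yaw 0.1809 len 139.7
[[511.1, 302.3, 92.1], [536.4, 164.4, 91.6], [497.0, 157.5, 91.8], [471.9, 295.1, 92.1]] [504.10131451 229.80647641  91.89715477]
slot [[508.7, 246.9, 91.8], [524.6, 161.1, 89.6], [507.3, 158.4, 88.9], [492.6, 242.2, 88.9]] [508.3 202.1  89.8]
slot top/side @90 [508.44370747 202.13559887  90.        ] [507.60876992 203.51291595  90.        ]
button [495.15642019 280.47290412  99.14004949] [494.98604793 279.65615201  96.1180278 ]
```

The chest yaw is 0.181. The handle axis is at about (508.3, 202.9) and the button at about (494.5, 280.0). They measure 78 mm apart, as specified, and the heights agree too. I tuck the arm, swing it in front of the panel and hover above the button.

```bash
cat >> h.py <<'E'
YAW=0.181; BTN=np.array([494.5,280.]); HND=np.array([508.3,202.9])
def down(th=0.):
    a=(YAW+np.pi/2+th)/2; return np.array([0,np.cos(a),np.sin(a),0])
def st(k=""):
    s=get_state(); print(k,"t",round(s['time_s'],2),"p",s['eef_pos'].round(1),"F",s['contact_force'].round(2),"M",s['wrist_torque'].round(3),"gap",round(s['finger_gap'],1),"ff",round(s['finger_force'],1)); return s
E
python3 - <<'E'
from h import *
K=lambda p:print(p,ray("top",p,300).round(),ray("top",p,450).round())
K((180,160));K((215,120))
gripper_close()
az=lambda r,b,z:[r*np.cos(b),r*np.sin(b),z]
s=get_state(); j=inverse_kinematics(az(380,-1.175,300),s['eef_rot']); print(j)
goto_joints(j)
j2=inverse_kinematics(az(400,0.5,300),down()); print(j2); goto_joints(j2)
st()
movep([*BTN,150],down()); st()
print(get_state()['q'].round(3))
cv2.imwrite("pics/s1.png",snapshot("side"))
E
```

```text
(180, 160) [600. 319. 300.] [564. 290. 450.]
(215, 120) [675. 258. 300.] [627. 238. 450.]
[-1.27225793e+00 -3.66035490e-01  1.61607069e+00 -8.07733306e-07
  1.89141019e+00 -9.72640001e-02]
[ 4.07618654e-01 -3.07683178e-01  1.57119895e+00 -4.44089210e-16
  1.87807688e+00  2.26618654e-01]
 t 3.65 p [351.4 191.3 299.9] F [-0.01 -0.47 -0.36] M [0.033 0.063 0.024] gap -0.0 ff 0.0
 t 4.55 p [494.8 279.7 151.4] F [-0.11  0.7   0.67] M [-0.022 -0.003 -0.021] gap -0.2 ff 0.0
[ 0.45   0.203  1.374 -0.     1.563  0.269]
```

View pics/s1.png

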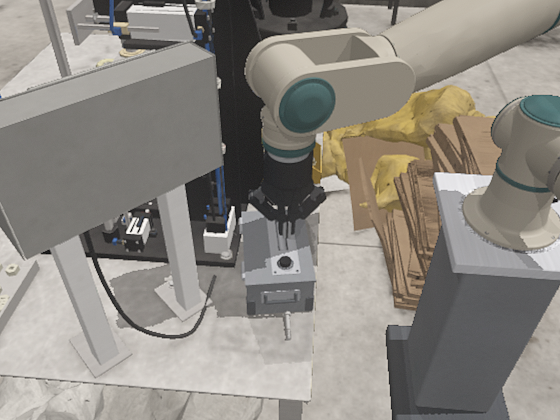

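The side view shows the closed fingers hanging just above the button, which is at (285,262). They are clear of the box on its legs. Next I press gently.

Run:
```python
from h import *
servo_line([*BTN,122],60,down()); wait(.2); st()
print(servo_line([*BTN,106],10,down(),stop_force=9.5)); st("press")
wait(.3); st("hold")
servo_line([*BTN,190],80,down()); st("up")
cv2.imwrite("pics/t2.png",snapshot("top"));s=snapshot("side");cv2.imwrite("pics/s2.png",s)
cv2.imwrite("pics/s2c.png",cv2.resize(s[160:320,210:350],None,fx=3.5,fy=3.5))
```

```text
t 5.42 p [494.7 280.1 122.4] F [ 0.02  0.03 -0.04] M [ 0.028  0.013 -0.032] gap 0.1 ff 0.0
False
press t 7.17 p [494.5 280.  106.1] F [0.67 0.17 0.43] M [0.001 0.015 0.006] gap -0.2 ff 0.0
hold t 7.47 p [494.5 280.  106. ] F [-0.45 -0.02 -0.31] M [-0.048  0.006  0.035] gap 0.3 ff 0.0
up t 8.67 p [494.2 279.9 189.2] F [ 0.25 -0.2  -0.37] M [ 0.028  0.039 -0.009] gap 0.1 ff 0.0
```

View pics/s2c.png

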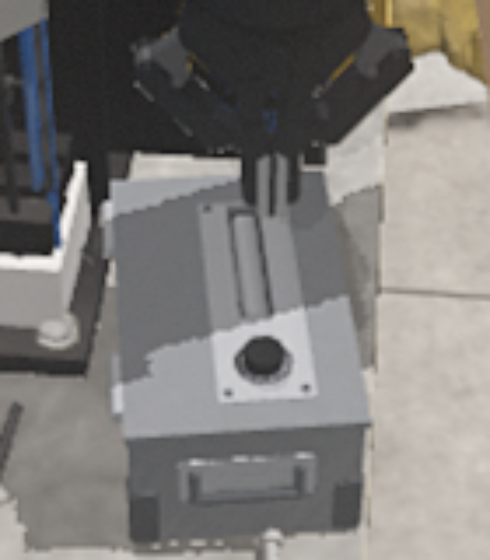

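The button has not been touched and the handle is still sunk. The fingertips are at about pixel (287.7,220.6) in the side view. I check where they really are.

Run:
```python
from h import *
K,R,t=cam("side")
for z in (165,175,180,185,189,195,200):
    x=K@(R@np.array([494.2,279.9,z])+t); K2,R2,t2=cam("top"); y=K2@(R2@np.array([494.2,279.9,z])+t2); print(z,(x[:2]/x[2]).round(1),(y[:2]/y[2]).round(1))
t=cv2.imread("pics/t2.png"); cv2.imwrite("pics/t2c.png",cv2.resize(t[150:290,150:350],None,fx=4,fy=4))
import bench; print(tip_reach, bench.tip_reach)
```

```text
165 [286.  233.8] [210.3 227.1]
175 [286.1 229.5] [209.7 226.5]
180 [286.1 227.3] [209.3 226.2]
185 [286.2 225.2] [209. 226.]
189 [286.2 223.4] [208.7 225.7]
195 [286.3 220.8] [208.3 225.4]
200 [286.4 218.5] [207.9 225.1]
14.0 14.0
```

View pics/t2c.png

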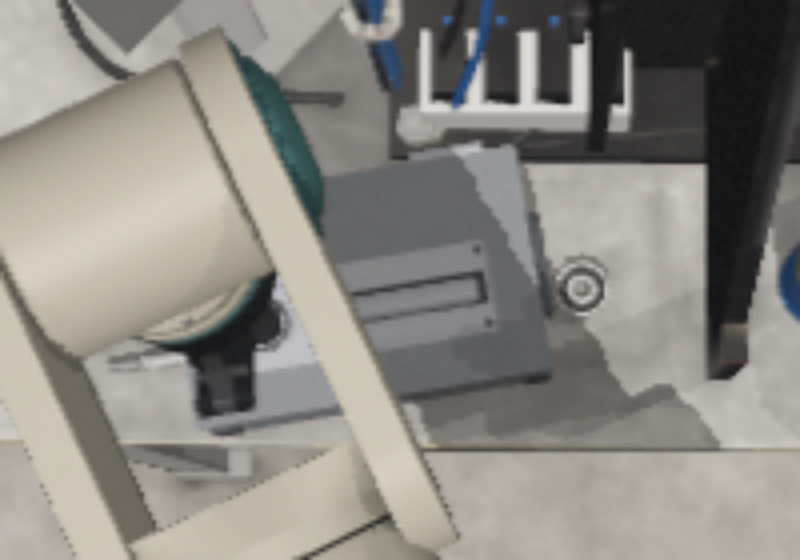

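In the side view the fingertips end at row ~221. That puts them at z ≈ 194 with the TCP at 189, so they sit about 5 mm behind the TCP rather than 14 mm ahead of it. This explains the miss. I continue the press lower, guarded by force.

Run:
```python
from h import *
servo_line([*BTN,108],100,down()); wait(.2); st()
h=servo_line([*BTN,100],12,down(),stop_force=3); print(h); st("a")
if not h: h=servo_line([*BTN,84],10,down(),stop_force=3); print(h)
s=st("contact")
if h:
    z=s['eef_pos'][2]
    print(servo_line([*BTN,z-6],8,down(),stop_force=6.5)); st("press")
    wait(.2); st("hold")
```

```text
t 9.93 p [494.8 280.1 108.7] F [-0.41 -0.34  0.57] M [0.018 0.048 0.011] gap -0.0 ff 0.0
False
a t 10.75 p [494.5 280.  100.1] F [ 0.08 -0.2  -0.22] M [ 0.001 -0.01   0.046] gap 0.1 ff 0.0
True
contact t 11.79 p [494.4 280.   89.3] F [-0.36  0.13  3.39] M [-0.016  0.07  -0.04 ] gap 0.0 ff 1.9
True
press t 12.29 p [494.5 280.   86. ] F [-0.84 -0.02  2.8 ] M [-0.032  0.081 -0.035] gap 0.1 ff 1.3
hold t 12.49 p [494.5 280.   86.4] F [-1.76 -1.23  6.94] M [-0.139  0.299  0.024] gap -0.0 ff 3.0
```

Run:
```python
from h import *
print(servo_line([*BTN,84.6],8,down(),stop_force=4)); wait(.1); st("p2")
servo_line([*BTN,130],80,down()); servo_line([450,255,220],150,down()); st("up")
cv2.imwrite("pics/t3.png",snapshot("top"));s=snapshot("side");cv2.imwrite("pics/s3.png",s)
cv2.imwrite("pics/s3c.png",cv2.resize(s[160:320,210:350],None,fx=3.5,fy=3.5))
```

```text
False
p2 t 12.89 p [494.5 280.   85.3] F [-3.11 -0.17  7.22] M [-0.219  0.425  0.006] gap 0.3 ff 3.6
up t 14.45 p [449.8 254.9 218.8] F [ 0.14 -0.53 -0.14] M [0.024 0.053 0.006] gap -0.3 ff 0.0
```

View pics/s3c.png

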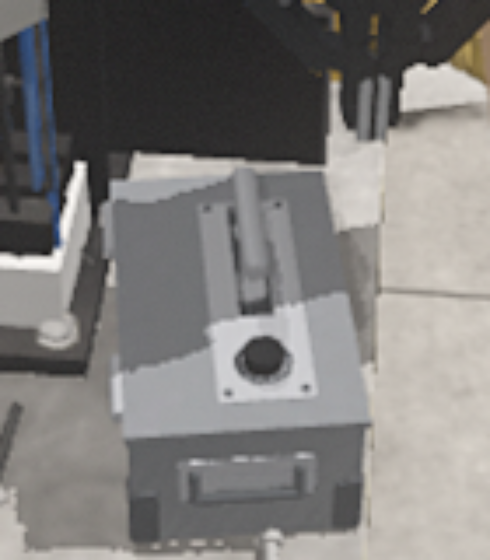

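The handle has popped out and the button is back up. The bar in the crop runs from about (246,170) to (256,280), and the fingertips are at about (374,138). I check the bar and the tool offset, then go over the handle with the gripper open.

Run:
```python
from h import *
K,R,t=cam("side")
pr=lambda X:((lambda x:((x[:2]/x[2]-[210,160]+.5)*3.5-.5).round(0))(K@(R@np.array(X,float)+t)))
y=np.array([-np.sin(YAW),np.cos(YAW)])
for k in(-40,0,40): print("bar",k,pr([*(HND+k*y),125]),pr([*(HND+k*y),111]))
for z in(205,224,228,232): print("tip",z,pr([449.8,254.9,z]))
let_go()
movep([*HND,165],down()); st()
j=get_state()['q'];print(j.round(2)); print([inverse_kinematics([*HND,90],down(th)).round(2).tolist() for th in(.8,1.6)])
t=snapshot("side");cv2.imwrite("pics/s4.png",cv2.resize(t[140:300,210:350],None,fx=3.5,fy=3.5))
```

```text
bar -40 [244. 164.] [244. 183.]
bar 0 [251. 213.] [251. 232.]
bar 40 [258. 264.] [258. 284.]
tip 205 [364. 170.]
tip 224 [367. 140.]
tip 228 [367. 134.]
tip 232 [368. 127.]
 t 15.8 p [508.4 202.3 164.3] F [-0.01  0.45  0.33] M [-0.029  0.012 -0.007] gap 85.4 ff 0.0
[0.31 0.14 1.42 0.   1.58 0.13]
[[0.31, 0.19, 1.51, -0.0, 1.44, -0.67], [0.31, 0.19, 1.51, -0.0, 1.44, -1.47]]
```

View pics/s4.png

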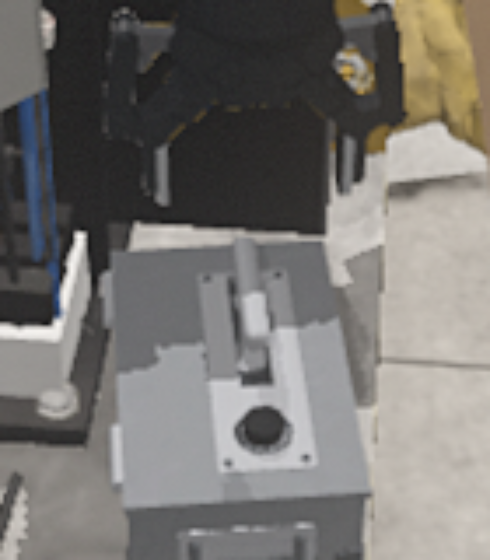

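The open fingers straddle the bar symmetrically: pads at columns ~162 and ~346, bar at ~251. The tips are about 17 mm behind the TCP. I descend under force guard and grip.

Run:
```python
from h import *
print(servo_line([*HND,92],50,down(),stop_force=5)); wait(.2); st("down")
gripper_close(); wait(.2); s=st("grip"); print(s['joint_torque'].round(2), s['eef_rot'].round(4))
```

```text
False
down t 17.66 p [508.4 202.9  92.2] F [-0.18 -0.02  0.87] M [ 0.017 -0.008  0.009] gap 85.5 ff 0.0
grip t 18.51 p [508.9 203.   92.3] F [ 6.08  1.01 -1.31] M [ 0.155 -0.774 -0.017] gap 13.0 ff 60.2
[ 4.800e-01 -4.193e+01 -3.222e+01  1.100e-01  1.340e+00 -2.000e-02] [5.000e-04 6.403e-01 7.681e-01 7.000e-04]
```

The grip reads 13 mm, which is the bar, with 60 N. A 6 N side load shows the axis is about 0.5 mm further in +x. I turn in small steps, null the side force as I go, and watch the moment about z.

```bash
cat > turn.py <<'E'
from h import *
def avg(n=4):
    L=[]
    for _ in range(n): L.append(get_state()); wait(.02)
    return np.mean([s['contact_force'] for s in L],0),np.mean([s['wrist_torque'][2] for s in L]),L[-1]
p=HND+[.5,.1]; th=0.; z=92.
while th<1.62:
    th+=.06 if th<.55 else .02
    servo_line([*p,z],100,down(th)); F,m,s=avg()
    q=s['eef_rot']; act=2*np.arctan2(q[2],q[1])-YAW-np.pi/2
    act=(act+np.pi)%(2*np.pi)-np.pi
    print(f"{th:.2f} act {act:.3f} Mz {m:.3f} F {F.round(1)} t {s['time_s']:.1f}")
    p=p+np.clip(F[:2]/12*.6,-.6,.6)
    if abs(m)>.32 or s['time_s']>48 or np.hypot(*F[:2])>25: break
print(p,th)
E
python3 turn.py
```

```text
0.06 act 0.058 Mz 0.007 F [ 3.  -0.1  1.2] t 18.8
0.12 act 0.118 Mz 0.037 F [1.6 0.2 2.6] t 19.1
0.18 act 0.178 Mz 0.062 F [ 0.7 -0.2  3.4] t 19.4
0.24 act 0.238 Mz 0.065 F [ 0.4 -0.   3.5] t 19.8
0.30 act 0.298 Mz 0.046 F [-0.2  0.2  3.9] t 20.1
0.36 act 0.358 Mz 0.048 F [-0.5  0.2  3.5] t 20.4
0.42 act 0.418 Mz 0.051 F [-0.9 -0.3  3.4] t 20.7
0.48 act 0.478 Mz 0.041 F [-0.5 -0.4  4. ] t 21.0
0.54 act 0.538 Mz 0.064 F [-0.3 -0.7  3.6] t 21.3
0.60 act 0.598 Mz 0.039 F [-0.  -0.   3.8] t 21.7
0.62 act 0.619 Mz -0.013 F [-0.3  0.2  3.3] t 22.0
0.64 act 0.639 Mz -0.017 F [ 0.3 -0.2  3.7] t 22.3
0.66 act 0.660 Mz 0.017 F [-0.2  0.4  3.8] t 22.6
0.68 act 0.680 Mz -0.018 F [0.1 0.1 3.1] t 22.9
0.70 act 0.700 Mz -0.008 F [ 0.4 -0.   3.6] t 23.2
0.72 act 0.720 Mz -0.016 F [0.3 0.4 3.4] t 23.6
0.74 act 0.740 Mz -0.021 F [ 0.4 -0.4  4. ] t 23.9
0.76 act 0.760 Mz -0.036 F [ 0.  -0.4  3.7] t 24.2
0.78 act 0.780 Mz -0.015 F [-0.1  0.2  3.8] t 24.5
0.80 act 0.800 Mz -0.007 F [-0.7 -0.5  4.1] t 24.8
0.82 act 0.820 Mz -0.018 F [0.2 0.1 3.9] t 25.1
0.84 act 0.840 Mz 0.023 F [-0.  -0.4  3.6] t 25.5
0.
[... 434 characters left out ...]
7] t 28.3
1.04 act 1.040 Mz -0.023 F [-0.6  0.1  3.8] t 28.6
1.06 act 1.060 Mz -0.017 F [-0.4 -0.4  3.9] t 28.9
1.08 act 1.080 Mz -0.042 F [ 0.1 -0.   3.7] t 29.3
1.10 act 1.100 Mz -0.051 F [-0.3 -0.1  3.9] t 29.6
1.12 act 1.120 Mz -0.025 F [0.6 0.2 3.9] t 29.9
1.14 act 1.140 Mz -0.023 F [0.3 0.5 3.7] t 30.2
1.16 act 1.160 Mz -0.001 F [0.4 0.1 4.1] t 30.5
1.18 act 1.180 Mz 0.019 F [1.3 0.4 4. ] t 30.8
1.20 act 1.200 Mz -0.090 F [1.1 0.4 3.9] t 31.2
1.22 act 1.219 Mz -0.147 F [1.2 0.7 3.5] t 31.5
1.24 act 1.239 Mz -0.204 F [ 1.  -0.7  3.3] t 31.8
1.26 act 1.259 Mz -0.305 F [ 1.2 -0.5  3.5] t 32.1
1.28 act 1.279 Mz -0.387 F [ 1.1 -0.1  3.5] t 32.4
[509.40588158 202.95033211] 1.2800000000000007
```

Mz ramps cleanly from 1.19 rad, so that is the stop. The wind-up is about 0.05 to 0.08 rad. I ease off a little, let go and rise straight up.

Run:
```python
from h import *
p=[509.4,202.95]
servo_line([*p,92],100,down(1.235)); wait(.1); st("ease")
let_go(); st("open")
servo_line([*p,190],100,down(1.235)); servo_line([430,180,260],150,down(1.235)); wait(.3); st("up")
cv2.imwrite("pics/t5.png",snapshot("top"));s=snapshot("side")
cv2.imwrite("pics/s5.png",cv2.resize(s[160:320,210:350],None,fx=3.5,fy=3.5))
```

```text
ease t 32.79 p [509.3 203.   91.9] F [ 0.08 -0.69  3.11] M [-0.114  0.301 -0.288] gap 12.7 ff 60.9
open t 33.49 p [509.4 203.   92. ] F [-0.45  0.97  1.09] M [-0.039  0.006 -0.054] gap 85.8 ff 0.0
up t 35.8 p [430.1 180.  259.4] F [ 0.38  0.66 -0.17] M [0.039 0.004 0.006] gap 85.5 ff 0.0
```

View pics/s5.png

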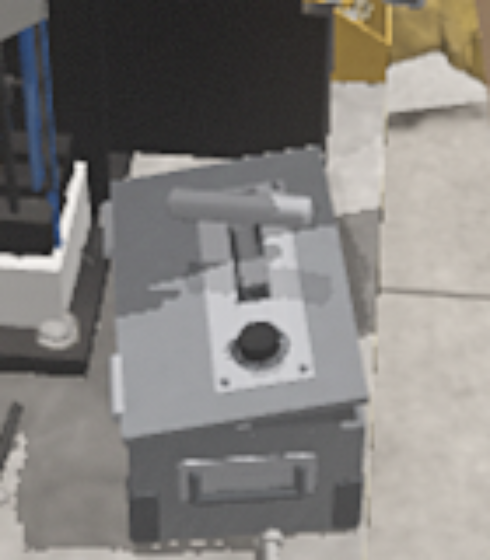

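The lid stands ajar, with its front edge raised at about (367,400), and the bar is turned. I measure the opening from the button's displacement before handing in.

Run:
```python
from h import *
s0=cv2.imread("pics/s3.png"); s1=snapshot("side"); cv2.imwrite("pics/s6.png",s1)
def blob(im):
    g=cv2.cvtColor(im,cv2.COLOR_BGR2GRAY)[245:275,270:305]
    k,_,s,c=cv2.connectedComponentsWithStats((g<60).astype(np.uint8)); i=1+np.argmax(s[1:,4]); return c[i]+[270,245]
b0,b1=blob(s0),blob(s1); print(b0,b1)
K,R,t=cam("side"); pr=lambda X:(lambda x:x[:2]/x[2])(K@(R@X+t))
ex=np.array([np.cos(YAW),np.sin(YAW),0]); B=np.array([*BTN,99.]); 
for th in(.08,.1,.12,.14,.16):  # hinge: chest x=+60, z=85
    d=72*np.sin(th)+14*(np.cos(th)-1); dx=72*(1-np.cos(th))+14*np.sin(th)
    print(th,(pr(B+ex*dx+[0,0,d])-pr(B)).round(2))
print("meas",b1-b0)
t=cv2.imread("pics/t5.png"); cv2.imwrite("pics/s6c.png",np.hstack([cv2.resize(x[245:310,235:325],None,fx=4,fy=4) for x in(s0,s1)]))
```

```text
[283.52941176 263.17647059] [283.06060606 259.93939394]
0.08 [-0.69 -2.16]
0.1 [-0.91 -2.69]
0.12 [-1.14 -3.22]
0.14 [-1.38 -3.75]
0.16 [-1.64 -4.27]
meas [-0.4688057  -3.23707665]
```

View pics/s6c.png

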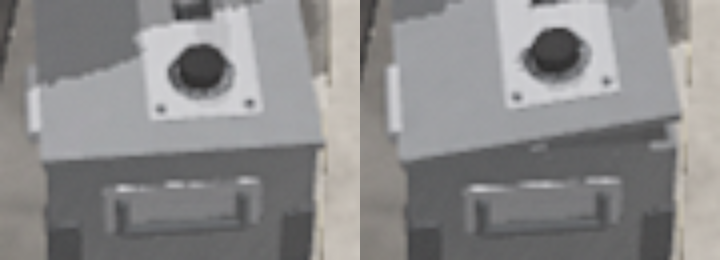

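The crop shows the left part of the lid's front edge lifted. The button centre rose 4.5 px, against 4.3 px predicted for 0.16 rad. The front screw rose 5.75 px, against about 5.4. The plain dark-blob figure, which shadow disturbs, gives 0.12, but the sharper features all fit 0.14 to 0.16 rad. The handle is turned, the button is up and the arm is clear, so I hand in.

```bash
python3 -c "
from bench import *
print(hand_in())"
```

```text
the job is handed in; nothing more can be done
None
```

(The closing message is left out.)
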